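# Close a circuit-board test fixture and push its side plug home

### The arm

A 6-joint arm with a two-finger parallel gripper is mounted at the origin on a cart in front of the work surface, level with it; the furniture and walls round the work are solid. World frame = base frame: x ahead of the robot, y to its left, z up, the work surface at z = 0. Lengths are in m, angles in rad, forces in N, time in s.
With the tool pointing down it reaches from about 0.35 to 0.975 m from the base axis. Payload 4.9 kg.
Tool frame: the origin (TCP) lies at the very end of the fingers, on their centre line; the grasp point (between the pads) lies 19 mm behind it; z points along the fingers, y is the line along which they close (so a half turn about z gives the same grasp; the last joint's range is limited). The gripper opens to 85 mm and grips with 20 to 120 N. Pads are 22 mm wide; open, the fingers measure 114 mm over their backs; the gripper's body (76 mm by 85 mm) begins 54 mm behind the grasp point. The pads swing forward as they close: fully open they stand 13 mm farther back than shut.
Start: joints at [-1.343, 0.053, 1.613, -0, 1.476, -0.119], TCP at [0.212, -0.588, 0.231] pointing down, gripper open.
Joint ranges: [-3.01, 3.01], [-1.01, 2.22], [0.06, 2.58], [-1.02, 4.17], [0.09, 2.62], [-3.14, 3.14]. Speed limits (rad/s): [2.57, 2.57, 3.14, 3.14, 3.14, 3.14].

### API

Orientations are given as a unit quaternion [w, x, y, z].
In Python, from plant import state, optics, ticket, nets gives the robot as it stands. The module is installed in compiled form; this text tells all that it offers.
- The arm moves only by the shell command python3 -m inch 'ROWS' [OPENING]. ROWS is JSON, a list of rows, each an object of numbers: "dx", "dy", "dz": the shift along the tool's x, y, z as a fraction of full scale; "rx", "ry", "rz": the turn, a rotation vector about the tool's x, y, z as a fraction of full scale. In form: [{"dx": .., "dy": .., "dz": .., "rx": .., "ry": .., "rz": ..}, ...]. A call has 1 to 5 rows; each row is the pose to reach, as a shift and turn from the pose commanded when the call began, along the tool's axes at that moment; what a row does not reach only later rows make up. Full scale, the value 1, is 0.8 m for a shift and 1.5 rad for a turn. A row lasts 1/10 s, in which the tool goes at most 50 mm and 8.59 degrees, less where a joint would pass 70% of its speed; a pose out of reach is approached as far as the arm can. A call with a number of a shift or a turn outside -1 to 1 is refused whole. A call with a gripper value outside its range is refused whole. OPENING is the opening, from -1 (shut) to 1 (fully open), set as the call begins (- or left out, the last holds). The fingers move at their own pace and stop on an object; the grip force is fixed at half the most. Time passes only in rows, so rows that repeat a pose let the fingers close. It gives the time, the measured TCP pose, the force, the opening and the grip force at its end, in the units of the state.
- state(): the state, without advancing time (a new reading comes with each control period).
- optics.grab_frame(name): name is "scene" or "top" or "wrist"; returns the picture (400x640x3 uint8, red, green, blue); there is no depth.
- optics.camera_info(name): a dict with "fx", "fy", "cx", "cy" (pixels), "R" (3x3) and "t" (3): a world point X has camera coordinates R X + t. Camera axes: x right, y down, z forward; pixel columns grow to the right and rows downward; lengths in m; the calibration is good to about 2 mm. The wrist camera is an equidistant fisheye: a pixel r from the principal point sees the ray r / f radians off the axis. A picture is of the moment at which its call begins: read the wrist's pose just before it. camera_info takes no time and is no camera call; for the wrist camera it gives the pose at the moment of the call.
- ticket.job_done(): hands the job in; it is judged then, once.
Trained networks look in the newest picture that a camera, given by its name, has taken for a name from the list of things; names that differ only in an ending like _2 or _b are one class to them, and where a whole thing is asked for, a point or a joint stands for the part that bears it (a point fixed in the world has none). Each returns a list of dicts, best first, with "confidence" (0 to 1); they miss things now and then, are a little off and sometimes report something else, mostly with a low value. They report only what shows in the picture. A call takes as long as a camera call. They do not tell look-alikes from the thing itself.
- nets.boxes_of(camera, name): "bbox" ([centre column, centre row, width, height] in pixels, round what is visible of it).
- nets.outline_of(camera, name): "pixels" (400x640 bool, what is visible of it) and "bbox" ([centre column, centre row, width, height] in pixels, round what is visible of it).
The state is a dict: "time": time; "joint_pos": joint angles; "joint_vel": joint speeds; "joint_efforts": joint torques, N m; "tool_pos": TCP position; "tool_rot": TCP orientation; "contact_force": force on the tool from outside, world axes, zero at the start; "ft_torque": the same for the moment, N m; "gripper_width": opening from 0.0 (shut) to 1.0 (fully open); "grasp_force": force on a finger pad.
Only numpy, scipy, OpenCV 4.12 (cv2) and the standard library are available. Lean on these libraries where they do the work, as an engineer would, in place of code of your own. Each camera call takes 0.05 s, during which the arm holds its last target. There are 200 camera calls.

### The job

A circuit board lies ready in the test fixture. Push the half-open lid over and press its front edge down until the sprung steel catch has snapped over it and keeps it shut; only then push the orange-plated plug slide on the fixture's side fully home, so that its plug sits in the board's socket. Push with the fingertips only: grip and lift nothing, and leave the board in its nest and the red screwdriver, the roll of solder braid and the USB stick where they lie.

Things in the scene. Friction and masses are not known exactly. Their poses are not given: they have to be found in the camera images.
- fixture: Bench test fixture, fixed: blue-grey box with aluminium deck, 50 mm high, top of all (catch) 114 mm. Origin on the desk (z = 0) under the box, which reaches x -80 to +85, y -95 to +95 mm; its +x points from its front (catch) to its back (hinge), +y to the side with the plug slide. It stands turned by a yaw of -0.15 to -0.75. Offsets below (mm) are in this frame.
- lid (a joint): Angle of the lid in rad: 0 = down at its stop, grows as it swings up; starts 0.8 to 1.15. Dark frame with clear window, 10 mm thick, y -85 to +45, 155 mm from hinge axis to front edge. Its stiff hinge (0.42 N m) keeps it at any angle. Push its outer (upper, back) face near the front edge, about 5 N. Below 0.11 it works against the board's springs. Latched and let go it rests at 0 to 0.016.
- lid_hinge (a point): Point on the lid's hinge axis, in the middle of the lid's width: fixture (75, -20), 78 mm high. The axis runs along fixture y through the middle of the lid's thickness.
- lid_pad (a point): Top middle of the black rubber press pad (24 x 44 mm) on the lid's front bar: 141 mm from the hinge axis, 7 mm above the lid's mid plane, moving with the lid. Lid shut: fixture (-66, -20), 85 mm high, 19 mm from the catch's nose; keep fingers off the catch. Pressing it down until the catch snaps takes 6 to 12 N over the last 15 mm; press on until the lid meets its hard stop at 0.
- catch (a joint): Angle of the sprung catch in rad: steel hook with red tip on the fixture's front, 28 mm wide about y = -20, x -108 to -85, up to 114 mm high. 0 = sprung back, over the lid's strike rod once the lid is down (also 0 while the lid is up); about 0.1 as the rod forces past its sloping nose. It moves by itself and needs no touch.
- plug_slide (a joint): Position of the plug slide in m: 0 = fully home at its hard stop, grows as it is drawn out to +y; starts 0.025 to 0.030. Rubs with about 3 N and stays where left. Until the lid is latched the board stands about 5 mm too high and the plug would run against the board's edge.
- slide_face (a point): Middle of the outer face of the slide's upright orange push plate, which looks along fixture +y: 40 mm wide (x), 28 mm high, at fixture x = -5, 78 mm high (top edge 92); y = 105 when home. Two fixed guide rails, tops 63 mm high, lie beside and below it at x -32 to -23 and +13 to +22, out to y = 132.
- plug_tip (a point): End of the plug on the slide, 89 mm inward (-y) of the push plate's outer face, 66 mm high.
- board: Green circuit board under test, 70 x 90 x 2 mm, loose between four corner guides on the sprung nest under the lid; origin at the middle of its underside, axes along the fixture's. At fixture (-5, -20), underside 64.5 mm high at the start, about 59 mm with the lid latched.
- socket (a point): Where the plug's tip comes to rest in the board's steel socket: 36 mm to +y of the board's middle, 6.5 mm above its underside, 9 mm inside the board's edge.
- nest_centre (a point): Where the board's origin lies when the lid is latched: fixture (-5, -20), 59.5 mm high.
- red_driver: Red precision screwdriver, 10 x 103 x 9 mm, on the desk in front of the fixture; origin at the middle of its underside, length along its y. Leave alone.
- copper_braid: Copper-coloured roll of solder braid, 37 mm across, 11 mm high, on the desk at the fixture's -y side, towards its back; origin at the middle of its underside. Leave alone.
- usb_stick: Clear-cased USB stick, 12 x 36 x 6 mm, on the desk at the fixture's -y side, towards its front; origin at the middle of its underside, length along its y. Leave alone.
Mind the look-alikes: they are no part of the job. There is more than one size of the board; the job needs the larger.

How it is judged:
By the outcome, as a careful person would: the job done as asked, in the order asked, and still so for the second after the job is handed in, with the robot touching nothing.
It also fails if it takes over 48 s, if anything falls off the work surface, if the arm or the gripper's body presses on something with over 40 N, if the wrist force passes 120 N, or if a joint passes its speed limit or range.

## Working session

There is one attempt and no reset: what is moved stays moved. The work goes in short steps, Python scripts to look and compute and a shell command to move; the robot and the scene stay as the last step left them, time stands still between calls to the robot, and variables do not carry over. Pictures are saved under pics/ and viewed, at most 10 in all, crops included, and the job is handed in when it is done.

```bash
mkdir -p pics
python3 - <<'E'
from plant import state, optics, nets
import cv2,numpy as np
s=state();print(s['time'],s['tool_pos'],s['tool_rot'],s['gripper_width'])
for n in ("scene","top"):
    im=optics.grab_frame(n);cv2.imwrite(f"pics/{n}0.png",im[:,:,::-1])
    c=optics.camera_info(n);print(n,{k:np.round(v,4).tolist() for k,v in c.items()})
    for o in ("fixture","lid","lid_pad","catch","slide_face","board"):
        print(o,[(np.round(d['bbox']).tolist(),round(d['confidence'],2)) for d in nets.boxes_of(n,o)][:3])
E
```

```text
0.0 [ 0.21229223 -0.58716597  0.23002137] [-1.04517345e-03  9.85002087e-01  1.72539248e-01 -6.61898718e-05] 1.0009984383978685
scene {'fx': 485.0242, 'fy': 485.0242, 'cx': 330.0391, 'cy': 206.3402, 'R': [[0.8268, -0.5623, -0.0151], [-0.2253, -0.3065, -0.9248], [0.5154, 0.7681, -0.3801]], 't': [-0.6562, 0.0501, 0.9889]}
fixture [([298.0, 192.0, 113.0, 136.0], 0.93), ([302.0, 185.0, 20.0, 22.0], 0.49)]
lid [([317.0, 168.0, 58.0, 94.0], 0.89)]
lid_pad [([316.0, 169.0, 57.0, 88.0], 0.65), ([298.0, 212.0, 38.0, 28.0], 0.58)]
catch [([246.0, 209.0, 8.0, 46.0], 0.73), ([225.0, 238.0, 26.0, 22.0], 0.54)]
slide_face [([301.0, 185.0, 22.0, 26.0], 0.72)]
board [([369.0, 205.0, 34.0, 12.0], 0.69)]
top {'fx': 474.5995, 'fy': 474.5995, 'cx': 329.0209, 'cy': 198.3093, 'R': [[0.0162, -0.9996, -0.0227], [-0.9896, -0.0128, -0.1432], [0.1429, 0.0248, -0.9894]], 't': [-0.4411, 0.4893, 1.0634]}
fixture [([308.0, 210.0, 110.0, 105.0], 0.94), ([310.0, 222.0, 38.0, 31.0], 0.38)]
lid [([317.0, 197.0, 70.0, 56.0], 0.67)]
lid_pad [([318.0, 197.0, 73.0, 59.0], 0.63)]
catch [([290.0, 249.0, 12.0, 14.0], 0.69)]
slide_face [([271.0, 184.0, 41.0, 31.0], 0.67)]
board [([288.0, 125.0, 26.0, 30.0], 0.91), ([312.0, 221.0, 37.0, 35.0], 0.59), ([317.0, 198.0, 73.0, 56.0], 0.28)]
```

Run:
```python
import cv2
a=cv2.imread("pics/scene0.png");b=cv2.imread("pics/top0.png")
cv2.imwrite("pics/sc.png",cv2.resize(a[110:290,200:440],None,fx=3.3,fy=3.3,interpolation=cv2.INTER_CUBIC))
cv2.imwrite("pics/tc.png",cv2.resize(b[110:290,220:420],None,fx=3.3,fy=3.3,interpolation=cv2.INTER_CUBIC))
```

```text
(no output)
```

View pics/sc.png

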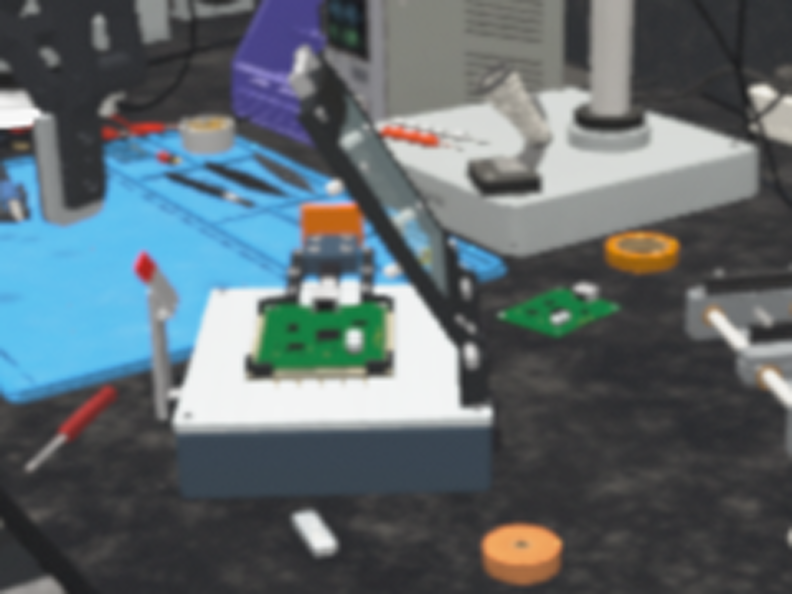

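View pics/tc.png

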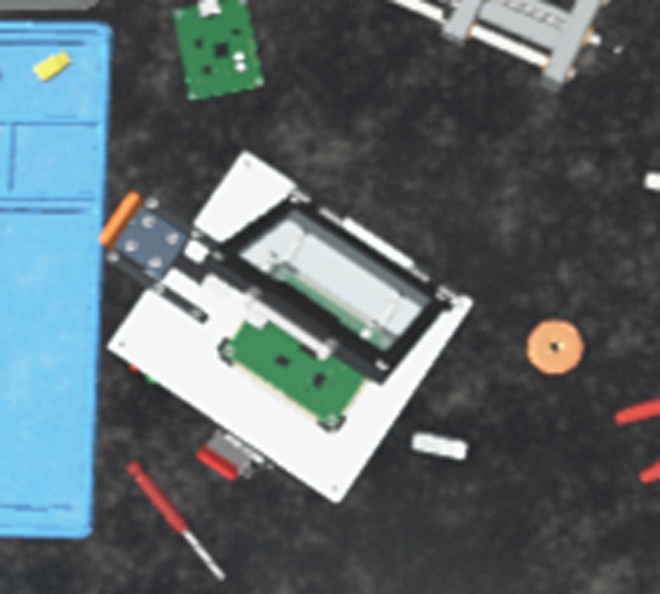

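The crops show the fixture turned clockwise, with the lid half open and its front edge towards the catch. In the top view the deck corners are at (294,156), (253,216), (322,262) and (363,201). The catch's red tip is near (286,249). There are two boards: the one in the nest at (312,221), and a loose look-alike at (288,125) lying off the fixture on the desk. The one in the nest is the job's board. The orange push plate is at (257,176).

```bash
cat > h.py <<'E'
import numpy as np, cv2
from scipy.optimize import least_squares
from scipy.spatial.transform import Rotation as Ro
from plant import state, optics
def proj(c,X):
    p=np.asarray(X)@np.array(c['R']).T+np.array(c['t']); return np.c_[c['fx']*p[:,0]/p[:,2]+c['cx'],c['fy']*p[:,1]/p[:,2]+c['cy']]
def f2w(f,P):
    P=np.atleast_2d(P)/1000.; c,s=np.cos(f[2]),np.sin(f[2])
    return np.c_[f[0]+c*P[:,0]-s*P[:,1],f[1]+s*P[:,0]+c*P[:,1],P[:,2]]
def lidp(a,r,h,y): # r from hinge, h above mid plane
    return [75-r*np.cos(a)+h*np.sin(a),y,78+r*np.sin(a)+h*np.cos(a)]
E
python3 - <<'E'
from h import *
T=optics.camera_info("top");S=optics.camera_info("scene")
tc=lambda u,v:(u/3.3+220-.35,v/3.3+110-.35); sc=lambda u,v:(u/3.3+200-.35,v/3.3+110-.35)
F=[(85,95,50),(-80,95,50),(-80,-95,50),(85,-95,50)]
pt=[tc(245,152),tc(108,348),tc(338,502),tc(472,300)]
ps=[sc(175,430),sc(492,420)]; Fs=[F[2],F[3]]
res=lambda f:np.r_[(proj(T,f2w(f,F))-pt).ravel(),(proj(S,f2w(f,Fs))-ps).ravel()]
r=least_squares(res,[.55,0,-.5]);f=r.x;print(f,np.round(r.fun,1))
np.save("f.npy",f)
print("scene pred deck",proj(S,f2w(f,F)),"catch tip",proj(S,f2w(f,[(-95,-20,114)])),proj(T,f2w(f,[(-95,-20,114)])))
inv=lambda P,o,z:((P-np.array(o))*3.3)
for a in np.arange(.75,1.2,.05):
    L=[lidp(a,155,5,-85),lidp(a,155,-5,-85),lidp(a,155,-5,45),lidp(a,155,5,45)]
    print(round(a,2),"T",inv(proj(T,f2w(f,L)),(220,110),0).round().astype(int).tolist(),"S",inv(proj(S,f2w(f,L)),(200,110),0).round().astype(int).tolist())
s=state();R=Ro.from_quat(np.roll(s['tool_rot'],-1));print(R.as_matrix().round(3))
E
```

```text
[ 0.46741522 -0.38540981 -0.57479785] [-0.1  0.1  0.1  0.1  0.1  0.8  0.4  0.7  0.  -1.6  0.8 -0.8]
scene pred deck [[344.05270613 196.02808008]
 [264.20505764 197.79977592]
 [252.69675782 238.36335517]
 [349.51903073 236.09467968]] catch tip [[246.84861207 188.05893701]] [[287.46111013 248.14663481]]
0.75 T [[357, 428], [351, 438], [172, 317], [177, 306]] S [[247, 160], [234, 175], [255, 106], [266, 94]]
0.8 T [[362, 419], [356, 430], [176, 309], [181, 297]] S [[258, 149], [244, 163], [264, 96], [276, 84]]
0.85 T [[368, 410], [361, 422], [180, 300], [185, 288]] S [[270, 139], [255, 152], [273, 87], [286, 75]]
0.9 T [[373, 401], [366, 413], [184, 291], [190, 278]] S [[282, 129], [266, 142], [283, 78], [296, 66]]
0.95 T [[379, 391], [372, 404], [189, 281], [195, 268]] S [[294, 120], [278, 132], [293, 69], [307, 58]]
1.0 T [[386, 381], [378, 394], [194, 271], [201, 258]] S [[307, 111], [291, 123], [304, 61], [319, 51]]
1.05 T [[392, 371], [384, 384], [199, 261], [207, 247]] S [[321, 103], [304, 114], [315, 53], [330, 44]]
1.1 T [[399, 360], [390, 374], [205, 251], [213, 237]] S [[335, 96], [317, 106], [327, 46], [343, 37]]
1.15 T [[406, 350], [397, 363], [211, 240], [219, 226]] S [[350, 89], [331, 98], [339, 39], [355, 32]]
[[ 0.94  0.34  0.  ]
 [ 0.34 -0.94 -0.  ]
 [ 0.    0.   -1.  ]]
```

```bash
cat >> h.py <<'E'
def where(*tgt):
    f=np.load("f.npy");s=state();p=np.array(s['tool_pos']);R=Ro.from_quat(np.roll(s['tool_rot'],-1)).as_matrix()
    c,sn=np.cos(f[2]),np.sin(f[2]);M=np.array([[c,-sn,0],[sn,c,0],[0,0,1]])
    fp=M.T@(p-[f[0],f[1],0])*1000
    print("t",round(s['time'],2),"fix",fp.round(1),"F fix",(M.T@s['contact_force']).round(1),"w",round(s['gripper_width'],2))
    want=M@np.diag([1,-1,-1.])
    print(" rot left",(Ro.from_matrix(R.T@want).as_rotvec()/1.5).round(3))
    for t in tgt: print(" to",t,(R.T@(f2w(f,t)[0]-p)/.8).round(3))
E
python3 -m inch '[{"dz":-0.02,"dx":0.419,"dy":-0.044,"rz":0.615},{"dz":-0.02,"dx":0.419,"dy":-0.044,"rz":0.615},{"dz":-0.02,"dx":0.419,"dy":-0.044,"rz":0.615},{"dz":-0.02,"dx":0.419,"dy":-0.044,"rz":0.615},{"dz":-0.02,"dx":0.419,"dy":-0.044,"rz":0.615}]' -1
python3 -c "
from h import *
where((70,-20,245))"
```

```text
t 0.7 fix [-104.  -308.5  231.4] F fix [-0.7  0.5  0.5] w 1.0
 rot left [ 0.    -0.     0.614]
 to (70, -20, 245) [ 0.419 -0.045 -0.017]validation failed for argument at $[0]...
```

```bash
python3 -m inch '[{"dx":0.42,"dy":-0.045,"dz":-0.02,"rx":0,"ry":0,"rz":0.615},{"dx":0.42,"dy":-0.045,"dz":-0.02,"rx":0,"ry":0,"rz":0.615},{"dx":0.42,"dy":-0.045,"dz":-0.02,"rx":0,"ry":0,"rz":0.615},{"dx":0.42,"dy":-0.045,"dz":-0.02,"rx":0,"ry":0,"rz":0.615},{"dx":0.42,"dy":-0.045,"dz":-0.02,"rx":0,"ry":0,"rz":0.615}]' -1
python3 -c "
from h import *
where((70,-20,245))"
```

```text
time: 1.2
tool_pos: [0.4291, -0.4822, 0.2429]
tool_rot: [0.0, 0.982, -0.188, 0.0]
contact_force: [0.0, -1.1, -0.5]
gripper_width: 0.142
grasp_force: 0.0
t 1.2 fix [  20.4 -102.1  242.9] F fix [ 0.6 -0.9 -0.5] w 0.14
 rot left [ 0.    -0.     0.131]
 to (70, -20, 245) [ 0.081 -0.089 -0.003]
```

```bash
python3 -m inch '[{"dx":0.08,"dy":-0.09,"dz":0,"rx":0,"ry":0,"rz":0.13},{"dx":0.08,"dy":-0.09,"dz":0,"rx":0,"ry":0,"rz":0.13},{"dx":0.08,"dy":-0.09,"dz":0,"rx":0,"ry":0,"rz":0.13},{"dx":0.08,"dy":-0.09,"dz":0.045,"rx":0,"ry":0,"rz":0.13},{"dx":0.08,"dy":-0.09,"dz":0.045,"rx":0,"ry":0,"rz":0.13}]'
python3 -c "
from h import *
where((30,-20,205))
im=optics.grab_frame('scene');cv2.imwrite('pics/s2.png',cv2.resize(im[60:260,180:420,::-1],None,fx=3.3,fy=3,interpolation=2))"
```

```text
time: 1.7
tool_pos: [0.5114, -0.4372, 0.2011]
tool_rot: [-0.002, 0.96, -0.279, -0.004]
contact_force: [-0.5, 0.3, -1.6]
gripper_width: 0.002
grasp_force: 0.0
t 1.7 fix [ 65.1 -19.6 201.1] F fix [-0.6 -0.  -1.6] w 0.0
 rot left [-0.001  0.006  0.006]
 to (30, -20, 205) [-0.044  0.    -0.004]
```

View pics/s2.png

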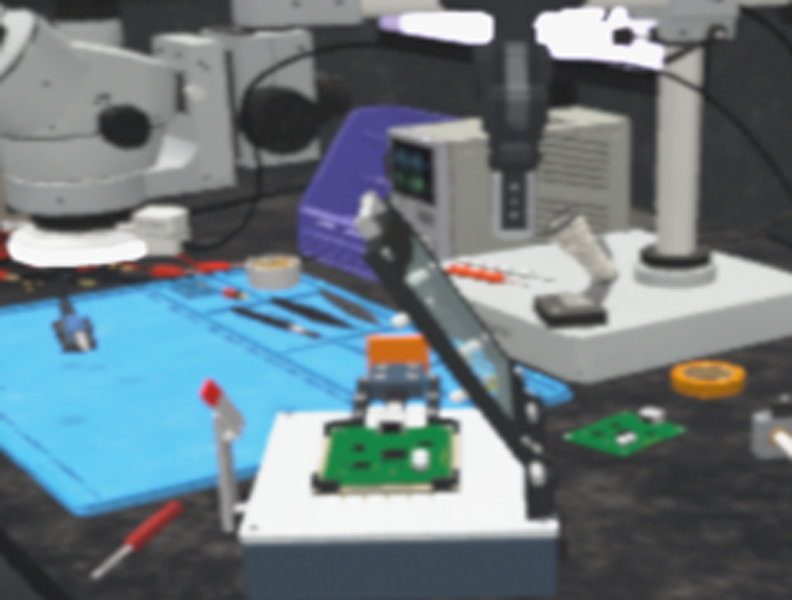

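The gripper stands upright behind the lid. Its fingertip at (512,230) is clear of the lid's back, whose top edge is near (375,205). Next I work out the arc to push along.

```bash
python3 -c "
from h import *
where()
for a in (1.05,.95,.85,.75,.65,.55,.45,.35,.25,.18,.12,.06,0,-.02):
    p=np.array(lidp(a,146,7,-20))+[11,0,0]; q=(p-[65.1,-19.6,201.1])/800
    print(a,p.round(1),(q*[1,-1,-1]).round(3))"
```

```text
t 1.75 fix [ 65.8 -20.2 203.2] F fix [-0.3 -0.2  0.4] w 0.0
 rot left [-0.001  0.004  0.005]
1.05 [ 19.4 -20.  208.1] [-0.057  0.    -0.009]
0.95 [  6.8 -20.  200.8] [-0.073  0.     0.   ]
0.85 [ -5.1 -20.  192.3] [-0.088  0.     0.011]
0.75 [-16.1 -20.  182.6] [-0.101  0.     0.023]
0.65 [-26.  -20.  171.9] [-0.114  0.     0.036]
0.55 [-34.8 -20.  160.3] [-0.125  0.     0.051]
0.45 [-42.4 -20.  147.8] [-0.134  0.     0.067]
0.35 [-48.7 -20.  134.6] [-0.142  0.     0.083]
0.25 [-53.7 -20.  120.9] [-0.149  0.     0.1  ]
0.18 [-56.4 -20.  111. ] [-0.152  0.     0.113]
0.12 [-58.1 -20.  102.4] [-0.154  0.     0.123]
0.06 [-59.3 -20.   93.7] [-0.156  0.     0.134]
0 [-60. -20.  85.] [-0.156  0.     0.145]
-0.02 [-60.1 -20.   82.1] [-0.157  0.     0.149]
```

```bash
python3 -m inch '[{"dx":-0.055,"dy":0,"dz":-0.005,"rx":0,"ry":0,"rz":0},{"dx":-0.073,"dy":0,"dz":0.002,"rx":0,"ry":0,"rz":0},{"dx":-0.088,"dy":0,"dz":0.013,"rx":0,"ry":0,"rz":0},{"dx":-0.101,"dy":0,"dz":0.025,"rx":0,"ry":0,"rz":0},{"dx":-0.101,"dy":0,"dz":0.025,"rx":0,"ry":0,"rz":0}]'
python3 -c "
from h import *
where((-26,-20,172),(-35,-20,160),(-42.5,-20,148),(-49,-20,134.5),(-53.7,-20,121))
im=optics.grab_frame('scene');cv2.imwrite('pics/s3.png',cv2.resize(im[60:260,180:420,::-1],None,fx=3,fy=3,interpolation=2))"
```

```text
time: 2.25
tool_pos: [0.4439, -0.3961, 0.1874]
tool_rot: [0.0, 0.96, -0.28, 0.0]
contact_force: [-0.1, 1.0, -0.4]
gripper_width: -0.004
grasp_force: 0.0
t 2.25 fix [-13.9 -21.8 187.4] F fix [-0.6  0.8 -0.4] w -0.0
 rot left [ 0.    -0.     0.005]
 to (-26, -20, 172) [-0.015 -0.002  0.019]
 to (-35, -20, 160) [-0.026 -0.002  0.034]
 to (-42.5, -20, 148) [-0.036 -0.002  0.049]
 to (-49, -20, 134.5) [-0.044 -0.003  0.066]
 to (-53.7, -20, 121) [-0.05  -0.003  0.083]
```

View pics/s3.png

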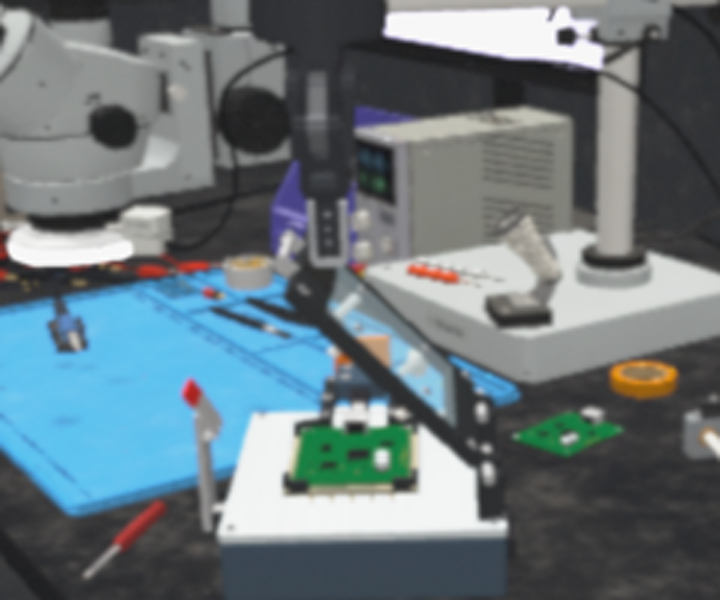

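The lid has swung to about 0.8, and the fingertip at (325,260) touches the pad near the front edge. I carry on along the arc.

```bash
python3 -m inch '[{"dx":-0.015,"dy":-0.002,"dz":0.02,"rx":0,"ry":0,"rz":0},{"dx":-0.026,"dy":-0.002,"dz":0.036,"rx":0,"ry":0,"rz":0},{"dx":-0.036,"dy":-0.002,"dz":0.052,"rx":0,"ry":0,"rz":0},{"dx":-0.044,"dy":-0.002,"dz":0.068,"rx":0,"ry":0,"rz":0},{"dx":-0.05,"dy":-0.002,"dz":0.085,"rx":0,"ry":0,"rz":0}]'
python3 -c "
from h import *
where((-56,-20,111),(-58,-20,102),(-59.5,-20,94),(-60,-20,85),(-60,-20,82))"
```

```text
time: 2.8
tool_pos: [0.4121, -0.3736, 0.1185]
tool_rot: [0.001, 0.96, -0.28, 0.001]
contact_force: [0.7, -1.0, 1.7]
gripper_width: -0.0
grasp_force: 0.7
t 2.8 fix [-52.8 -20.2 118.5] F fix [ 1.1 -0.5  1.7] w -0.0
 rot left [ 0.    -0.001  0.005]
 to (-56, -20, 111) [-0.004 -0.     0.009]
 to (-58, -20, 102) [-0.007 -0.     0.021]
 to (-59.5, -20, 94) [-0.008 -0.     0.031]
 to (-60, -20, 85) [-0.009 -0.     0.042]
 to (-60, -20, 82) [-0.009 -0.     0.046]
```

```bash
python3 -m inch '[{"dx":-0.004,"dy":0,"dz":0.01,"rx":0,"ry":0,"rz":0},{"dx":-0.006,"dy":0,"dz":0.02,"rx":0,"ry":0,"rz":0},{"dx":-0.007,"dy":0,"dz":0.026,"rx":0,"ry":0,"rz":0},{"dx":-0.008,"dy":0,"dz":0.033,"rx":0,"ry":0,"rz":0},{"dx":-0.009,"dy":0,"dz":0.038,"rx":0,"ry":0,"rz":0}]'
python3 -c "
from h import *
where((-60,-20,85),(-60,-20,82))"
```

```text
time: 3.3
tool_pos: [0.4065, -0.3694, 0.089]
tool_rot: [-0.0, 0.96, -0.279, 0.0]
contact_force: [-0.6, 2.3, 4.4]
gripper_width: 0.0
grasp_force: 2.6
t 3.3 fix [-59.9 -19.7  89. ] F fix [-1.7  1.6  4.4] w 0.0
 rot left [-0.    -0.     0.006]
 to (-60, -20, 85) [-0.     0.     0.005]
 to (-60, -20, 82) [-0.     0.     0.009]
```

Now press in small steps against the stop.

```bash
for k in 1 2 3; do :; done
python3 -m inch '[{"dx":0,"dy":0,"dz":0.003,"rx":0,"ry":0,"rz":0},{"dx":0,"dy":0,"dz":0.005,"rx":0,"ry":0,"rz":0},{"dx":0,"dy":0,"dz":0.007,"rx":0,"ry":0,"rz":0},{"dx":0,"dy":0,"dz":0.007,"rx":0,"ry":0,"rz":0}]'
python3 -c "
from h import *
where()"
```

```text
time: 3.7
tool_pos: [0.4063, -0.3693, 0.0849]
tool_rot: [-0.0, 0.96, -0.279, -0.001]
contact_force: [-4.7, 5.6, 14.5]
gripper_width: 0.002
grasp_force: 7.2
t 3.7 fix [-60.1 -19.7  84.9] F fix [-7.   2.2 14.5] w 0.0
 rot left [-0.     0.001  0.006]
```

```bash
python3 -m inch '[{"dx":0,"dy":0,"dz":0.002,"rx":0,"ry":0,"rz":0},{"dx":0,"dy":0,"dz":0.004,"rx":0,"ry":0,"rz":0},{"dx":0,"dy":0,"dz":0.004,"rx":0,"ry":0,"rz":0}]'
python3 -c "
from h import *
where()
im=optics.grab_frame('scene');cv2.imwrite('pics/s4.png',cv2.resize(im[120:260,210:370,::-1],None,fx=4,fy=4,interpolation=2))"
```

```text
time: 4.0
tool_pos: [0.4063, -0.3694, 0.0846]
tool_rot: [-0.001, 0.96, -0.279, -0.001]
contact_force: [-11.5, 12.9, 28.9]
gripper_width: 0.002
grasp_force: 14.8
t 4.0 fix [-60.  -19.8  84.6] F fix [-16.7   4.6  28.9] w 0.0
 rot left [-0.     0.002  0.006]
```

View pics/s4.png

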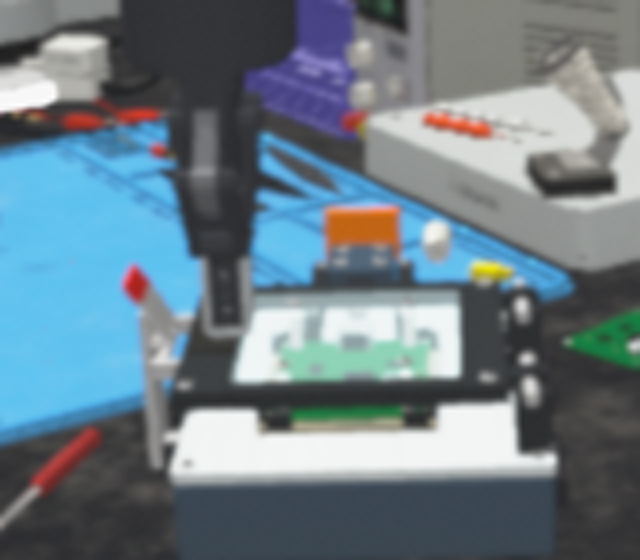

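The lid is flat, with the strike rod under the catch's nose at (160,345). The force rose to 29 N with no further travel, so the lid is at its stop. I lift off and check that it stays shut.

```bash
python3 -m inch '[{"dx":0,"dy":0,"dz":-0.02,"rx":0,"ry":0,"rz":0},{"dx":0.005,"dy":0,"dz":-0.08,"rx":0,"ry":0,"rz":0},{"dx":0.068,"dy":-0.06,"dz":-0.08,"rx":0,"ry":0,"rz":0},{"dx":0.068,"dy":-0.12,"dz":-0.08,"rx":0,"ry":0,"rz":0},{"dx":0.068,"dy":-0.18,"dz":-0.08,"rx":0,"ry":0,"rz":0}]'
python3 -c "
from h import *
where((-5,165,140),(-5,165,72))
im=optics.grab_frame('scene');cv2.imwrite('pics/s5.png',cv2.resize(im[120:260,210:370,::-1],None,fx=4,fy=4,interpolation=2))
f=np.load('f.npy');S=optics.camera_info('scene')
for a in (0,.03,.06):print(a,((proj(S,f2w(f,[lidp(a,155,5,-85),lidp(a,155,5,45)]))-[210,120])*4).round(1).tolist())"
```

```text
time: 4.55
tool_pos: [0.525, -0.2859, 0.1441]
tool_rot: [0.0, 0.96, -0.28, 0.001]
contact_force: [0.5, 0.4, 0.2]
gripper_width: -0.002
grasp_force: 0.0
t 4.55 fix [ -5.8 114.8 144.1] F fix [0.2 0.6 0.2] w -0.0
 rot left [-0.    -0.001  0.004]
 to (-5, 165, 140) [ 0.001 -0.063  0.005]
 to (-5, 165, 72) [ 0.001 -0.063  0.09 ]
0 [[167.8, 393.0], [201.7, 285.3]]
0.03 [[167.5, 382.9], [201.5, 276.4]]
0.06 [[167.5, 372.8], [201.5, 267.3]]
```

View pics/s5.png

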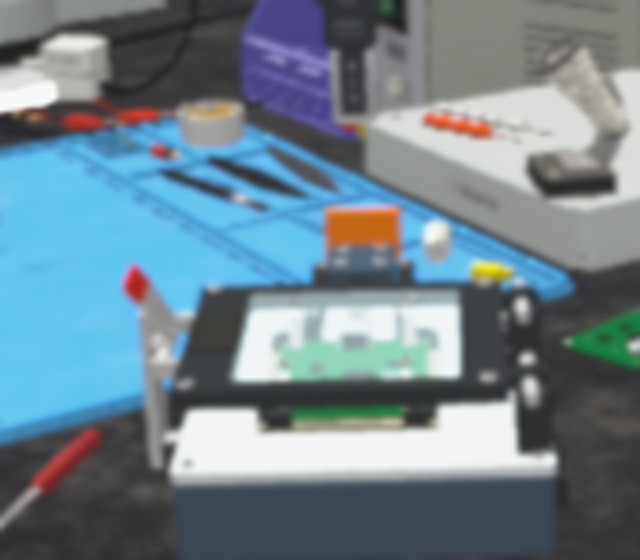

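The lid sits exactly as it did under pressure: its edge at (175,385) to (205,285) matches angle 0, and the hook is over the rod at (160,350). It is latched, so the slide comes next.

```bash
python3 -m inch '[{"dx":0.001,"dy":-0.06,"dz":0,"rx":0,"ry":0,"rz":0},{"dx":0.001,"dy":-0.063,"dz":0,"rx":0,"ry":0,"rz":0},{"dx":0.001,"dy":-0.063,"dz":0.05,"rx":0,"ry":0,"rz":0},{"dx":0.001,"dy":-0.063,"dz":0.087,"rx":0,"ry":0,"rz":0},{"dx":0.001,"dy":-0.063,"dz":0.087,"rx":0,"ry":0,"rz":0}]'
python3 -c "
from h import *
where((-5,148,73),(-5,120,73))
im=optics.grab_frame('top');cv2.imwrite('pics/t6.png',cv2.resize(im[130:270,220:380,::-1],None,fx=4,fy=4,interpolation=2))"
```

```text
time: 5.1
tool_pos: [0.5469, -0.242, 0.0681]
tool_rot: [-0.001, 0.96, -0.279, -0.005]
contact_force: [-1.1, 1.4, -1.2]
gripper_width: 0.003
grasp_force: 0.0
t 5.1 fix [-11.2 163.6  68.1] F fix [-1.7  0.6 -1.2] w 0.0
 rot left [0.    0.007 0.006]
 to (-5, 148, 73) [ 0.008  0.02  -0.006]
 to (-5, 120, 73) [ 0.007  0.055 -0.006]
```

View pics/t6.png

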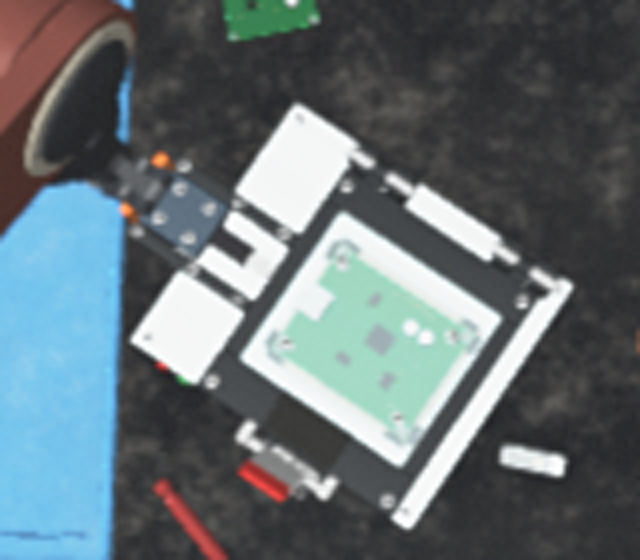

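The fingers stand outside the orange plate, which shows on both sides of them at (128,210) and (160,160), so they are centred. I push inward.

```bash
python3 -m inch '[{"dx":0,"dy":0.01,"dz":0,"rx":0,"ry":0,"rz":0},{"dx":0.002,"dy":0.022,"dz":0,"rx":0,"ry":0,"rz":0},{"dx":0.002,"dy":0.034,"dz":0,"rx":0,"ry":0,"rz":0},{"dx":0.002,"dy":0.044,"dz":0,"rx":0,"ry":0,"rz":0},{"dx":0.002,"dy":0.05,"dz":0,"rx":0,"ry":0,"rz":0}]'
python3 -c "
from h import *
where((-5,120,73))"
```

```text
time: 5.65
tool_pos: [0.5312, -0.2797, 0.0753]
tool_rot: [0.0, 0.96, -0.28, 0.002]
contact_force: [2.2, 3.0, 2.1]
gripper_width: 0.0
grasp_force: 1.7
t 5.65 fix [ -3.9 123.4  75.3] F fix [0.2 3.7 2.1] w 0.0
 rot left [-0.    -0.002  0.005]
 to (-5, 120, 73) [-0.001  0.004  0.003]
```

```bash
python3 -m inch '[{"dx":0,"dy":0.003,"dz":0,"rx":0,"ry":0,"rz":0},{"dx":0,"dy":0.006,"dz":0,"rx":0,"ry":0,"rz":0},{"dx":0,"dy":0.008,"dz":0,"rx":0,"ry":0,"rz":0},{"dx":0,"dy":0.008,"dz":0,"rx":0,"ry":0,"rz":0}]'
python3 -c "
from h import *
where()"
```

```text
time: 6.05
tool_pos: [0.5285, -0.2826, 0.0744]
tool_rot: [-0.002, 0.96, -0.279, 0.001]
contact_force: [5.4, 6.2, 3.4]
gripper_width: -0.002
grasp_force: 4.2
t 6.05 fix [ -4.6 119.5  74.4] F fix [1.1 8.2 3.4] w -0.0
 rot left [-0.002 -0.001  0.006]
```

```bash
python3 -m inch '[{"dx":0,"dy":0.004,"dz":0,"rx":0,"ry":0,"rz":0},{"dx":0,"dy":0.008,"dz":0,"rx":0,"ry":0,"rz":0},{"dx":0,"dy":0.008,"dz":0,"rx":0,"ry":0,"rz":0}]'
python3 -c "
from h import *
where()"
```

```text
time: 6.35
tool_pos: [0.5283, -0.283, 0.0745]
tool_rot: [-0.007, 0.96, -0.28, 0.003]
contact_force: [15.9, 21.9, 4.4]
gripper_width: 0.001
grasp_force: 13.8
t 6.35 fix [ -4.6 119.   74.5] F fix [ 1.5 27.   4.4] w 0.0
 rot left [-0.01  -0.001  0.005]
```

The slide is at its hard stop: face at y ≈ 105, 27 N and no more travel. I back off and verify.

```bash
python3 -m inch '[{"dx":0,"dy":-0.03,"dz":0,"rx":0,"ry":0,"rz":0},{"dx":0,"dy":-0.06,"dz":0,"rx":0,"ry":0,"rz":0},{"dx":0,"dy":-0.11,"dz":-0.05,"rx":0,"ry":0,"rz":0},{"dx":0,"dy":-0.16,"dz":-0.1,"rx":0,"ry":0,"rz":0},{"dx":0,"dy":-0.16,"dz":-0.1,"rx":0,"ry":0,"rz":0}]'
python3 -c "
from h import *
where()
f=np.load('f.npy')
a=optics.grab_frame('top');b=optics.grab_frame('scene')
A=cv2.resize(a[140:270,240:370],None,fx=4,fy=4,interpolation=2)
B=cv2.resize(b[150:280,230:360],None,fx=4,fy=4,interpolation=2)[:, :270]
cv2.imwrite('pics/e.png',np.hstack([A,B])[:,:,::-1])
for s in (105,107,110,132):print(s,((proj(optics.camera_info('top'),f2w(f,[(-25,s,92),(15,s,92)]))-[240,140])*4).round(1).tolist())"
```

```text
time: 6.85
tool_pos: [0.5954, -0.18, 0.1583]
tool_rot: [0.001, 0.961, -0.278, 0.003]
contact_force: [-0.4, -0.0, 0.6]
gripper_width: 0.001
grasp_force: 0.0
t 6.85 fix [ -4.2 242.  158.3] F fix [-0.3 -0.2  0.6] w 0.0
 rot left [-0.    -0.004  0.008]
105 [[78.9, 199.3], [120.6, 139.4]]
107 [[75.9, 197.3], [117.6, 137.4]]
110 [[71.4, 194.3], [113.2, 134.5]]
132 [[38.7, 172.4], [80.5, 112.7]]
```

View pics/e.png

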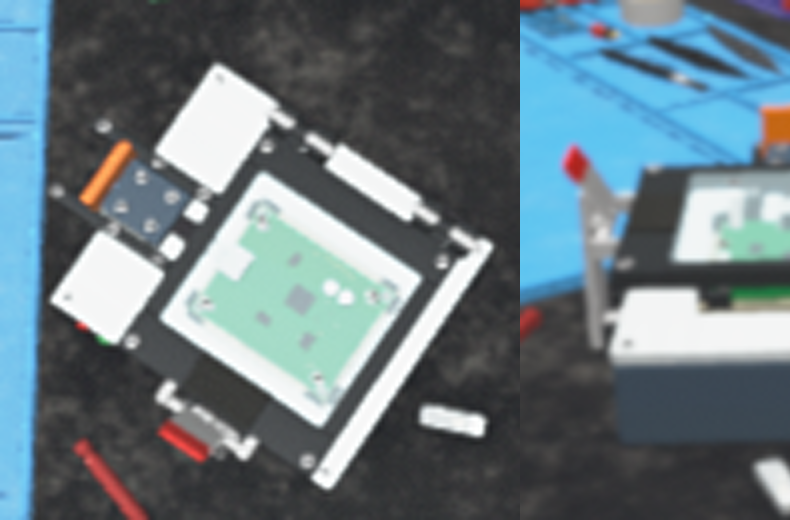

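The push plate's outer edge, (80,200) to (120,140), matches the home position. The lid is still latched under the hook, and the screwdriver and USB stick have not moved.

```bash
python3 -c "
from plant import ticket
print(ticket.job_done())"
```

```text
the job is handed in; nothing more can be done
None
```

The job is handed in: the lid is shut and held by the catch, then the plug slide was pushed to its hard stop, at about 7 s on the robot's clock; the braid roll was not in the last pictures, but the arm never went near it.

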